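# Find the rattling valve

## Task

One of the three closed valve bodies on the rack has a loose slug inside. Lift them one at a time, tip or shake each gently end to end to feel for the slug sliding (do this with the rattling one even if it is the last left), lay the rattling one fully home in the empty service cradle, and leave the sound ones lying home in their own seats on the rack. Never swing a valve hard or force one down, and leave the scraper, jug and iron alone.

Things in the scene. Friction and masses are not known exactly. Their poses are not given: they have to be found in the camera images.
- valve_a: closed stainless valve body lying down, one of three alike: square body 42 x 42 mm in section, 98 mm long, between round end flanges 54 mm across, 8 mm thick (thin caps beyond them, 126 mm over all). Origin at its middle, on its axis; x along the axis. 0.5 to 0.65 kg. Inside each is a 0.22 kg core: fast in two (1 mm of play or less), loose in one (any of the three). Starts in rack_seat0
- valve_b: the same as valve_a outside. The loose core, in whichever valve, is a slug free to slide 27 mm either way from the middle along x (friction about 0.15; a tip of 20 degrees slides it). It starts in the middle, and stays where it slid to when the valve is brought level slowly. At one end or the other it changes the moment about the valve's y axis by 0.058 N m each way. Starts in rack_seat1
- valve_c: the same as valve_a outside. Origin at its middle, x along its axis. Starts in rack_seat2. All three: never faster than 0.6 m/s, never pressed on a seat with over 40 N
- rack: fixed aluminium plate 120 (x) x 300 (y) x 8 mm, origin under its middle, with three seats 105 mm apart along y. A seat: two white rails across it, 12 mm thick, 40 mm either side of the middle in x (68 mm clear between, for fingers), tops 34 mm up, with lips 12 mm higher, 48 mm apart. A valve lies on the rails between the lips, flanges outside the rails, 3 mm play in x and y
- rack_seat0 (a point): centre of a valve lying home in the rack's +y seat, 55 mm above the table; axes as the rack's, the valve's x along the rack's x
- rack_seat1 (a point): the same for the rack's middle seat
- rack_seat2 (a point): the same for the rack's -y seat
- cradle: fixed service cradle, empty: aluminium plate 120 (x) x 100 (y) x 8 mm with one seat of the same shape and height as the rack's. Origin under its middle, on the table.
- cradle_seat (a point): centre of a valve lying home in the cradle, 55 mm above the table; the valve's axis lies along the cradle's x, either way round
- scraper: bystander: flat hand scraper lying on the table
- jug: bystander: dark steel jug with a handle, 90 mm wide, 90 mm tall, origin under its middle
- iron: bystander: round iron with a bail handle, 84 mm wide, 85 mm tall, origin under its middle
Mind the look-alikes: they are no part of the job. What is shaped like the valve_c but orange is not meant.

How it is judged:
On the way:
1. the rattling valve is held clear of its seat and its loose slug has been slid away from the middle (15 mm or more) (((contact force between the fingers and valve_a above 1 N and height (world z) of valve_a above 0.075 m and distance between slug_solid and valve_a below 0.045 m and (x of slug_solid in the frame of valve_a above 0.015 m or x of slug_solid in the frame of valve_a below -0.015 m)) or (contact force between the fingers and valve_b above 1 N and height (world z) of valve_b above 0.075 m and distance between slug_solid and valve_b below 0.045 m and (x of slug_solid in the frame of valve_b above 0.015 m or x of slug_solid in the frame of valve_b below -0.015 m)) or (contact force between the fingers and valve_c above 1 N and height (world z) of valve_c above 0.075 m and distance between slug_solid and valve_c below 0.045 m and (x of slug_solid in the frame of valve_c above 0.015 m or x of slug_solid in the frame of valve_c below -0.015 m)))), for 0.1 s.
At the end, for the whole second after the job is handed in: the valve with the loose slug lies home in the cradle and each of the other two lies home in the seat it came from (middle within 7 mm of the seat's point, axis within 0.08 rad of the seat's), all at rest (((distance between valve_a and cradle_seat below 0.007 m and angle between the x axis of valve_a and the x axis of cradle, either way round below 0.08 rad and distance between slug_solid and valve_a below 0.045 m and distance between valve_b and rack_seat1 below 0.007 m and angle between the x axis of each of valve_b, valve_c and the x axis of rack, either way round below 0.08 rad and distance between valve_c and rack_seat2 below 0.007 m) or (distance between valve_b and cradle_seat below 0.007 m and angle between the x axis of valve_b and the x axis of cradle, either way round below 0.08 rad and distance between slug_solid and valve_b below 0.045 m and distance between valve_a and rack_seat0 below 0.007 m and angle between the x axis of each of valve_a, valve_c and the x axis of rack, either way round below 0.08 rad and distance between valve_c and rack_seat2 below 0.007 m) or (distance between valve_c and cradle_seat below 0.007 m and angle between the x axis of valve_c and the x axis of cradle, either way round below 0.08 rad and distance between slug_solid and valve_c below 0.045 m and distance between valve_a and rack_seat0 below 0.007 m and angle between the x axis of each of valve_a, valve_b and the x axis of rack, either way round below 0.08 rad and distance between valve_b and rack_seat1 below 0.007 m)) and linear speed of each of valve_a, valve_b, valve_c below 0.02 m/s); the robot touches nothing.
It fails at once if a valve is swung hard (middle faster than 0.6 m/s) (linear speed of any of valve_a, valve_b, valve_c above 0.6 m/s).
It fails at once if a valve is pressed on the rack or the cradle with more than 40 N (contact force between any of valve_a, valve_b, valve_c and rack above 40 N or contact force between any of valve_a, valve_b, valve_c and cradle above 40 N).
It fails at once if the scraper, jug or iron is moved by more than 20 mm (distance of any of scraper, jug, iron from where it was at the start of the episode above 0.02 m).
It also fails if it takes over 72 s, if anything falls off the work surface, if the arm or the gripper's body presses on something with over 40 N, if the wrist force passes 120 N, or if a joint passes its speed limit or range.

## Robot

A 6-joint arm with a two-finger parallel gripper is mounted at the origin on the work surface. World frame = base frame: x ahead of the robot, y to its left, z up, the work surface at z = 0. Lengths are in m, angles in rad, forces in N, time in s.
With the tool pointing down it reaches from about 0.375 to 0.9 m from the base axis. Payload 3.1 kg.
Tool frame: the origin (TCP) lies on the centre line of the jaws, within the pads' length; the fingertips stand robot.finger_overhang ahead of it and the grasp point (between the pads) lies 2 mm behind it (robot.finger_overhang is the distance from the TCP to the fingertips, in m); z points along the fingers, y is the direction in which the jaws open and shut (so a half turn about z gives the same grasp; the last joint's range is limited). The gripper opens to 87 mm and grips with 3 to 60 N. Pads are 19 mm wide; open, the fingers measure 117 mm over their backs; the gripper's body (75 mm by 190 mm) begins 51 mm behind the grasp point.
Start: joints at [-1.415, 0.527, 1.433, -0, 1.181, -0.178], TCP at [0.205, -0.59, 0.24] pointing down, gripper open.
Joint ranges: [-3.08, 3.08], [-0.75, 2.2], [0.22, 2.44], [-1.43, 4.57], [0, 2.65], [-2.85, 2.85]. Speed limits (rad/s): [2.79, 2.79, 3.14, 3.14, 3.14, 3.14].

## Interface

Orientations are given as a unit quaternion [x, y, z, w].
In Python, from rig import robot gives the robot as it stands. The module is installed in compiled form; this text tells all that it offers.
- The arm moves only by the tool step_arm, never from a script. Its arguments are lists of equal length, an entry for each row: "slide": the shift along the tool's x, y, z in mm, a list of three; "twist": the turn about the tool's z in degrees. A call has 1 to 20 rows; each row shifts and turns the commanded pose from where the row before left it, along the tool's axes as they then stand; what a row does not reach is not made up. A row lasts 1/12 s, in which the tool goes at most 41.7 mm and 7.16 degrees, less where a joint would pass 70% of its speed; a pose out of reach is approached as far as the arm can. A call is refused whole if a number of a shift passes 41.7 or a number of a turn 7.16, either way. A call with a gripper value outside its range is refused whole. "jaw" is the finger opening in mm, from 0 to 87, set as the call begins (left out, the last holds). The fingers move at their own pace and stop on an object; "force" is the grip in N (left out, the last holds). Time passes only in rows, so rows that do not move let the fingers close. It gives the time, the measured TCP pose, the force and the opening at its end, in the units of the state.
- robot.get_obs(): the state, without advancing time (a new reading comes with each control period).
- robot.camera(name): name is "scene" or "top" or "wrist"; returns a dict with "color" (400x640x3 uint8, blue, green, red), "depth" (400x640 float32, m along the optical axis (not along the pixel's ray), 0 where there is no reading), "camera_matrix" (3x3 intrinsics, pixels), "origin" and "orientation" of the camera in the world. Camera axes: x right, y down, z forward; pixel columns grow to the right and rows downward; lengths in m; the calibration is good to about 2 mm. A picture is of the moment at which its call begins.
- robot.hand_in(): hands the job in, once; it reports no verdict.
The state is a dict: "time": time; "q": joint angles; "joint_velocities": joint speeds; "joint_torque": joint torques, N m; "position": TCP position; "tool_rot": TCP orientation; "ft_force": force on the tool from outside, world axes, zero at the start; "moment": the same for the moment, N m; "grip_width": finger opening in m.
Only numpy, scipy, OpenCV 4.12 (cv2) and the standard library are available. Lean on these libraries where they do the work, as an engineer would, in place of code of your own. Each camera call takes 0.05 s, during which the arm holds its last target.

## Working session

There is one attempt and no reset: what is moved stays moved. The work goes in short steps, Python scripts to look and compute and a tool call to move; the robot and the scene stay as the last step left them, time stands still between calls to the robot, and variables do not carry over. Pictures are saved under pics/ and viewed, and the job is handed in when it is done.

Besides the shell and the picture viewer there is one more tool, called after "Call:" as a command line: name --pt "numbers of a row" for each row, then --argument value for the rest. step_arm: Moves the arm, as the interface text tells. Its arguments: {"type":"object","properties":{"slide":{"type":"array","items":{"type":"array","items":{"type":"number"}}},"twist":{"type":"array","items":{"type":"number"}},"jaw":{"type":"number"},"force":{"type":"number"}},"required":["slide","twist"]}

```bash
mkdir -p pics; python3 - <<'E'
from rig import robot
import cv2,numpy as np
print(robot.get_obs(), robot.finger_overhang)
for n in["scene","top","wrist"]:
    c=robot.camera(n); cv2.imwrite(f"pics/{n}0.png",c["color"]); np.savez(f"pics/{n}0.npz",**c)
    print(n,c["camera_matrix"].tolist(),c["origin"],c["orientation"])
E
```

```text
{'time': 0.0, 'q': array([-1.41549127e+00,  5.28449436e-01,  1.43388355e+00,  3.28343889e-06,
        1.18140364e+00, -1.78481412e-01]), 'joint_velocities': array([ 1.33874961e-03, -3.85292743e-05, -3.89278260e-04, -2.24943365e-03,
       -4.82926077e-04, -7.34772712e-04]), 'joint_torque': array([-1.12132904e-03, -4.40049613e+01, -1.76590472e+01,  6.32758182e-02,
        5.81743440e-02, -1.55275179e-04]), 'position': array([ 0.20469568, -0.58980012,  0.23858785]), 'tool_rot': array([ 9.86105157e-01,  1.66118846e-01,  1.39401235e-05, -1.07189553e-03]), 'ft_force': array([-0.17485374, -0.04607714,  0.23223597]), 'moment': array([-0.01679581, -0.01429067,  0.01924388]), 'grip_width': 0.08701358366775584} 0.017
scene [[502.41074037694335, 0.0, 321.4270080799404], [0.0, 502.41074037694335, 194.49114793348096], [0.0, 0.0, 1.0]] [1.66729898 0.20162535 0.97141211] [ 0.60263867  0.67134182 -0.32434746 -0.2844741 ]
top [[508.1913683752103, 0.0, 323.0803425980229], [0.0, 508.1913683752103, 201.85266582423765], [0.0, 0.0, 1.0]] [0.38505724 0.10114846 1.42215776] [-0.69821556  0.71333069 -0.04969774  0.03441639]
wrist [[312.4334485260502, 0.0, 318.8295093223618], [0.0, 312.4334485260502, 198.80348389686654], [0.0, 0.0, 1.0]] [ 0.28365814 -0.56169803  0.38318946] [ 0.80530538 -0.57325056 -0.08851697  0.1226042 ]
```

View pics/top0.png

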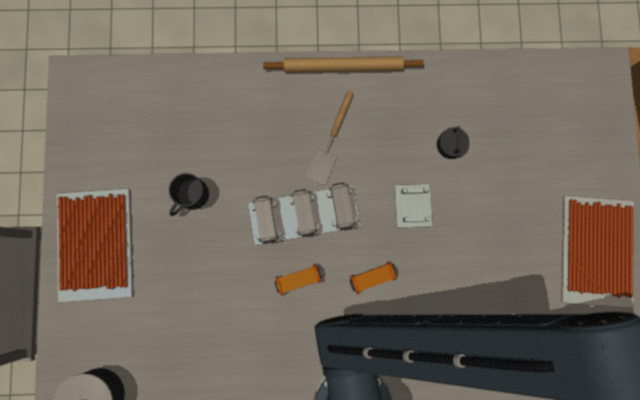

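View pics/scene0.png

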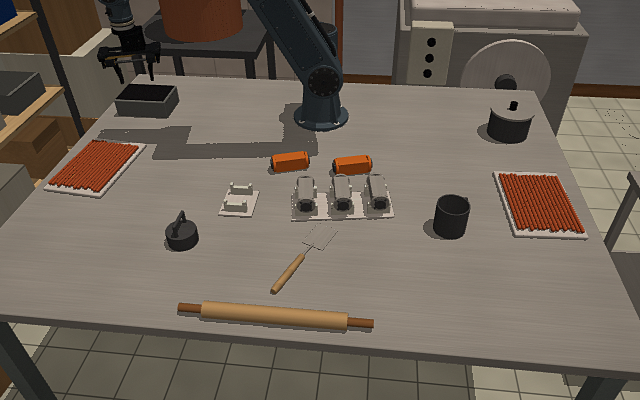

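View pics/wrist0.png

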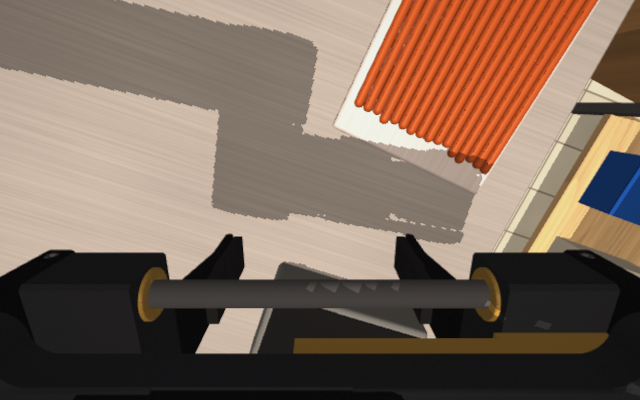

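```bash
cat > h.py <<'E'
import numpy as np,cv2
from scipy.spatial.transform import Rotation as R
def cloud(c):
    d=c["depth"];K=c["camera_matrix"];v,u=np.mgrid[:d.shape[0],:d.shape[1]]
    P=np.stack([(u-K[0,2])/K[0,0]*d,(v-K[1,2])/K[1,1]*d,d],-1)
    W=P@R.from_quat(c["orientation"]).as_matrix().T+c["origin"]
    W[d==0]=np.nan; return W
E
python3 - <<'E'
from h import *
c=dict(np.load("pics/top0.npz")); W=cloud(c)
for n,(u,v) in dict(table=(240,300),a=(265,219),b=(304,213),c=(343,206),cr=(413,205),jug=(188,190),iron=(453,142),o1=(298,279),o2=(374,277)).items(): print(n,W[v,u].round(4))
def box(u0,v0,u1,v1,lo,hi):
    w=W[v0:v1,u0:u1].reshape(-1,3); w=w[(w[:,2]>lo)&(w[:,2]<hi)]; 
    r=cv2.minAreaRect((w[:,:2]*1000).astype(np.float32)); return len(w),np.median(w[:,2]).round(4),r
print("rack",box(240,170,370,255,.004,.2))
for n,b in dict(a=(248,185,283,252),b=(286,180,324,245),c=(326,175,362,238)).items(): print(n,box(*b,.062,.1))
print("cradle",box(385,170,445,240,.004,.2)); print("cr rails",box(385,170,445,240,.025,.2))
im=cv2.resize(c["color"][165:300,235:445],None,fx=3.8,fy=3.8,interpolation=cv2.INTER_CUBIC);cv2.imwrite("pics/crop0.png",im)
E
```

```text
table [ 0.2878  0.3032 -0.0033]
a [0.503  0.2251 0.0774]
b [0.5167 0.1216 0.0781]
c [0.5334 0.0173 0.077 ]
cr [ 0.5403 -0.1848  0.0042]
jug [0.5953 0.4463 0.0047]
iron [ 0.7108 -0.2971  0.0413]
o1 [0.3428 0.1413 0.0471]
o2 [ 0.3434 -0.0625  0.0472]
rack (5659, np.float64(0.0126), ((527.7772216796875, 121.09153747558594), (364.38336181640625, 236.88609313964844), 88.8452377319336))
a (768, np.float64(0.0763), ((504.87982177734375, 225.05810546875), (126.30094909667969, 51.90001678466797), 8.167441368103027))
b (745, np.float64(0.0766), ((520.6710205078125, 120.61288452148438), (125.9518814086914, 51.613189697265625), 7.755763530731201))
c (747, np.float64(0.0766), ((536.5161743164062, 17.77967643737793), (125.76728820800781, 50.148834228515625), 8.63351058959961))
cradle (1769, np.float64(0.0087), ((542.3856811523438, -189.51214599609375), (168.8590850830078, 197.7139892578125), 88.14158630371094))
cr rails (238, np.float64(0.036), ((539.3606567382812, -185.4596710205078), (91.59903717041016, 67.20046997070312), 0.6411621570587158))
```

View pics/crop0.png

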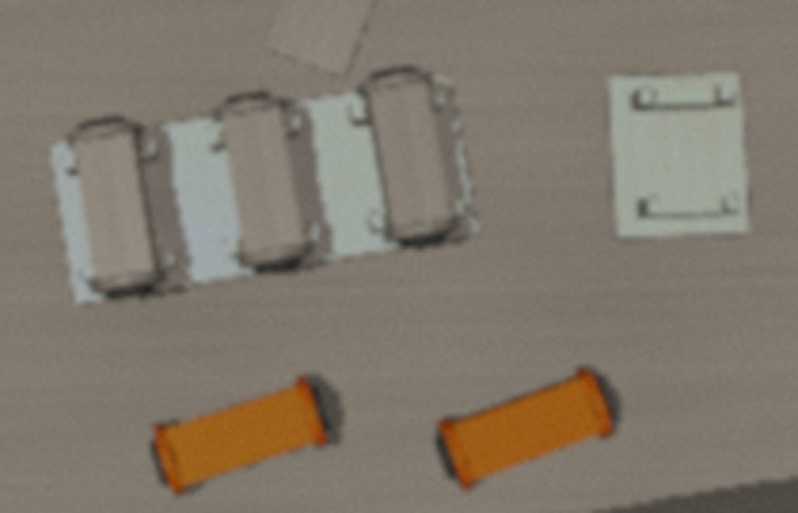

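Call:
step_arm --pt "0 0 0" --pt "0 0 0" --pt "21 -27.6 0" --pt "21 -27.6 0" --pt "21 -27.6 0" --pt "21 -27.6 0" --pt "21 -27.6 0" --pt "21 -27.6 0" --pt "21 -27.6 0" --pt "21 -27.6 0" --pt "21 -27.6 0" --pt "21 -27.6 0" --pt "21 -27.6 0" --pt "21 -27.6 0" --pt "21 -27.6 0" --pt "21 -27.6 0" --pt "21 -27.6 0" --pt "21 -27.6 0" --pt "21 -27.6 0" --pt "21 -27.6 0" --twist '[5.25,5.25,0,0,0,0,0,0,0,0,0,0,0,0,0,0,0,0,0,0]'

```text
time: 1.82
position: [0.5044, -0.0409, 0.2395]
tool_rot: [0.997, 0.075, -0.0, -0.0]
ft_force: [-0.4, 0.0, -0.4]
grip_width: 0.087
```

Call:
step_arm --pt "21 -27.6 0" --pt "21 -27.6 0" --pt "0 0 0" --pt "0 0 0" --twist '[0,0,0,0]'

```text
time: 2.15
position: [0.5375, 0.0198, 0.2392]
tool_rot: [0.997, 0.077, -0.0, 0.0]
ft_force: [0.5, 0.0, -1.0]
grip_width: 0.0869
```

```bash
python3 - <<'E'
from rig import robot
from h import *
for n in["wrist","top"]:
    c=robot.camera(n); cv2.imwrite(f"pics/{n}1.png",c["color"]); np.savez(f"pics/{n}1.npz",**c)
o=robot.get_obs();print(o);print(R.from_quat(o["tool_rot"]).as_matrix().round(4))
E
```

```text
{'time': 2.25, 'q': array([-1.74518747e-01,  4.10236908e-01,  1.65319762e+00, -6.10836716e-04,
        1.07960062e+00,  1.24572157e+00]), 'joint_velocities': array([-0.02499518, -0.00906281,  0.00765053,  0.00255864, -0.00260092,
        0.00113902]), 'joint_torque': array([ 7.30412621e-01, -3.70190835e+01, -1.64582080e+01,  9.21502663e-02,
       -7.55364960e-02, -1.38036445e-03]), 'position': array([0.53652032, 0.01795914, 0.23916238]), 'tool_rot': array([ 9.97156794e-01,  7.53507517e-02, -7.65411000e-04,  8.25518250e-05]), 'ft_force': array([-0.1406505 ,  0.90383942,  0.80967601]), 'moment': array([ 0.04537488, -0.00196008, -0.04888347]), 'grip_width': 0.0872824947711628}
[[ 9.886e-01  1.503e-01 -1.500e-03]
 [ 1.503e-01 -9.886e-01 -3.000e-04]
 [-1.500e-03  0.000e+00 -1.000e+00]]
```

View pics/wrist1.png

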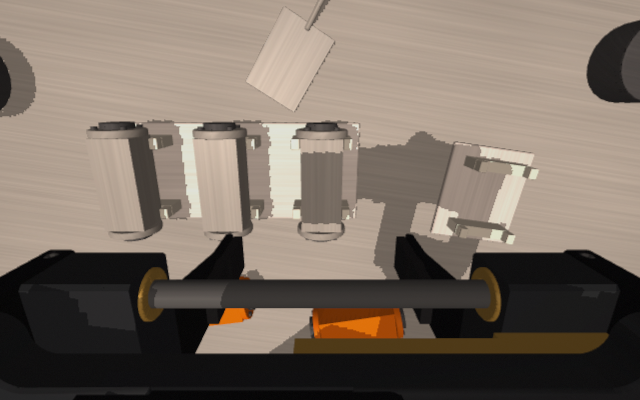

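```bash
python3 - <<'E'
from h import *
c=dict(np.load("pics/wrist1.npz")); W=cloud(c)
def fit(b,lo,hi):
    u0,v0,u1,v1=b
    w=W[v0:v1,u0:u1].reshape(-1,3); w=w[(w[:,2]>lo)&(w[:,2]<hi)]
    return len(w),np.median(w[:,2]).round(4),cv2.minAreaRect((w[:,:2]*1000).astype(np.float32))
for n,b in dict(a=(75,110,172,250),b=(180,110,262,250),c=(280,110,360,250)).items(): print(n,fit(b,.068,.1))
# body edges c: points on body top z>.07 slice away from flanges
w=W[140:215,60:370].reshape(-1,3); w=w[(w[:,2]>.07)&(w[:,2]<.079)]
a=np.radians(8.6)
yp=-np.sin(a)*w[:,0]+np.cos(a)*w[:,1]
for lo,hi in((-.12,.0),(0,.09),(.09,.3)):
    s=w[(yp>lo)&(yp<hi)];r=cv2.minAreaRect((s[:,:2]*1000).astype(np.float32));print(len(s),s.mean(0),r)
# cradle
for lo,hi in((.004,.012),(.028,.037),(.040,.05)):
    print(lo,fit((420,130,545,245),lo,hi))
c=dict(np.load("pics/top1.npz"));W=cloud(c);print(W[205,405],W[300,240])
g=cv2.cvtColor(c["color"],cv2.COLOR_BGR2HSV)
cv2.imwrite("pics/crop1.png",cv2.resize(c["color"][165:250,235:445],None,fx=3.8,fy=3.8))
E
```

```text
a (5100, np.float64(0.0753), ((505.4441223144531, 225.98912048339844), (125.94697570800781, 47.031333923339844), 8.922796249389648))
b (4772, np.float64(0.0753), ((521.3804931640625, 122.42730712890625), (125.87574005126953, 45.941490173339844), 8.758071899414062))
c (4690, np.float64(0.0754), ((536.6436767578125, 19.289785385131836), (125.79962921142578, 46.972755432128906), 8.98393440246582))
3095 [0.54751559 0.02063092 0.07532108] ((545.9190063476562, 20.386133193969727), (77.68302154541016, 42.011444091796875), 8.530021667480469)
3204 [0.53142242 0.12369083 0.07520932] ((529.1516723632812, 124.01998138427734), (79.02191925048828, 42.87903594970703), 8.840677261352539)
3325 [0.51549193 0.22672524 0.07511279] ((513.3160400390625, 227.48158264160156), (78.68540954589844, 43.831600189208984), 8.35912799835205)
0.004 (5630, np.float64(0.0074), ((539.8623657226562, -184.03106689453125), (120.13143920898438, 100.51451110839844), 0.6071203947067261))
0.028 (937, np.float64(0.0333), ((539.7388305664062, -184.0054168701172), (92.53353881835938, 66.46705627441406), 0.7628882527351379))
0.04 (426, np.float64(0.0449), ((539.839111328125, -184.49948120117188), (92.08876037597656, 67.55638885498047), 0.7511849403381348))
[ 0.54072825 -0.16212045  0.00421223] [0.28812839 0.30252604 0.00146872]
```

View pics/crop1.png

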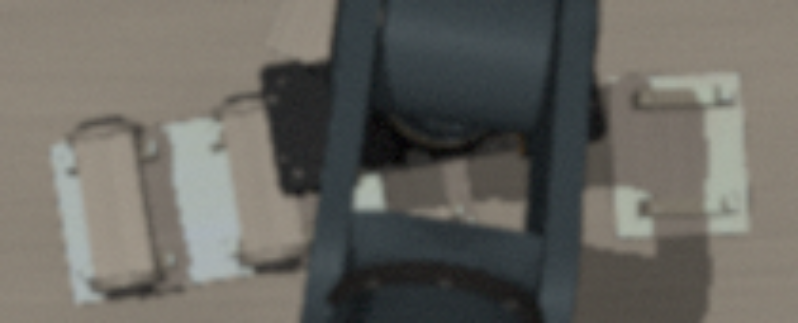

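Call:
step_arm --pt "0 -1 8" --pt "0 0 20" --pt "0 0 25" --pt "0 0 25" --pt "0 0 25" --pt "0 0 25" --pt "0 0 25" --pt "0 0 15" --pt "0 0 10" --pt "0 0 5" --pt "0 0 2" --pt "0 0 0" --twist '[-0.1,0,0,0,0,0,0,0,0,0,0,0]' --jaw 70

```text
time: 3.25
position: [0.5373, 0.0187, 0.0547]
tool_rot: [0.997, 0.076, 0.0, 0.0]
ft_force: [-0.0, 0.3, 0.2]
grip_width: 0.0701
```

```bash
python3 - <<'E'
from rig import robot
from h import *
c=robot.camera("wrist"); cv2.imwrite(f"pics/wrist2.png",c["color"])
o=robot.get_obs();print(o["position"],o["ft_force"],o["moment"],o["grip_width"],o["q"])
E
```

```text
[0.53760423 0.01886792 0.055165  ] [-0.42987618  0.39156216 -0.34698579] [-0.01023173  0.00022065  0.04565815] 0.07008849673834482 [-1.72746341e-01  6.99618400e-01  1.78902558e+00 -2.82296549e-05
  6.51595220e-01  1.24626228e+00]
```

View pics/wrist2.png

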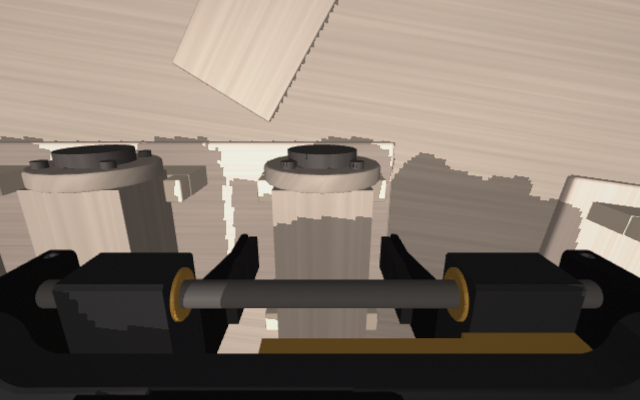

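Call:
step_arm --pt "0 0 0" --pt "0 0 0" --pt "0 0 0" --pt "0 0 0" --pt "0 0 0" --pt "0 0 0" --twist '[0,0,0,0,0,0]' --jaw 30 --force 10

```text
time: 3.8
position: [0.5376, 0.0188, 0.0549]
tool_rot: [0.997, 0.076, 0.001, 0.001]
ft_force: [0.3, -2.4, 1.9]
grip_width: 0.042
```

Call:
step_arm --pt "0 0 0" --pt "0 0 0" --twist '[0,0]' --force 55

```text
time: 3.97
position: [0.5376, 0.0188, 0.0549]
tool_rot: [0.997, 0.076, 0.0, 0.0]
ft_force: [-0.1, -3.6, 3.7]
grip_width: 0.0416
```

Call:
step_arm --pt "0 0 -2" --pt "0 0 -5" --pt "0 0 -10" --pt "0 0 -15" --pt "0 0 -15" --pt "0 0 -15" --pt "0 0 -10" --pt "0 0 -5" --pt "0 0 -2" --pt "0 0 0" --pt "0 0 0" --pt "0 0 0" --twist '[0,0,0,0,0,0,0,0,0,0,0,0]'

```text
time: 4.97
position: [0.5364, 0.0194, 0.1327]
tool_rot: [0.997, 0.076, -0.001, -0.0]
ft_force: [-0.0, 0.4, -5.6]
grip_width: 0.0417
```

```bash
cat > m.py <<'E'
from rig import robot
from h import *
M=[];F=[]
for i in range(8):
    robot.camera("wrist"); o=robot.get_obs(); T=R.from_quat(o["tool_rot"]); M.append(T.inv().apply(o["moment"]));F.append(o["ft_force"])
print(o["time"],o["position"],o["grip_width"],"F",np.mean(F,0).round(2),"Mtool",np.mean(M,0).round(4),"sd",np.std(M,0).round(4), "yaw",np.degrees(np.arctan2(*T.as_matrix()[[1,0],0])),"tilt",T.as_matrix()[2].round(4))
E
python3 m.py
```

```text
5.3667 [0.53704232 0.01925165 0.13339048] 0.041985891851466936 F [ 0.01  0.3  -6.3 ] Mtool [ 0.017  -0.0025  0.    ] sd [0.0206 0.0215 0.0248] yaw 8.720601460771778 tilt [-3.e-04 -1.e-04 -1.e+00]
```

Call:
step_arm --pt "5 0 0" --pt "10 0 0" --pt "15 0 0" --pt "20 0 0" --pt "25 0 0" --pt "25 0 0" --pt "-25 0 0" --pt "-25 0 0" --pt "-20 0 0" --pt "-15 0 0" --pt "-10 0 0" --pt "-5 0 0" --pt "0 0 0" --pt "0 0 0" --pt "0 0 0" --twist '[0,0,0,0,0,0,0,0,0,0,0,0,0,0,0]'

```text
time: 6.62
position: [0.5387, 0.0191, 0.1339]
tool_rot: [0.997, 0.076, 0.001, 0.0]
ft_force: [-0.0, 0.3, -5.2]
grip_width: 0.0415
```

```bash
python3 m.py
```

```text
7.0167 [0.53722817 0.01932338 0.13348554] 0.04165853284842101 F [-0.31 -0.33 -6.37] Mtool [ 0.023  -0.0559  0.0228] sd [0.0186 0.0315 0.019 ] yaw 8.732973101814052 tilt [ 0. -0. -1.]
```

Call:
step_arm --pt "-5 0 0" --pt "-10 0 0" --pt "-15 0 0" --pt "-20 0 0" --pt "-25 0 0" --pt "-25 0 0" --pt "25 0 0" --pt "25 0 0" --pt "20 0 0" --pt "15 0 0" --pt "10 0 0" --pt "5 0 0" --pt "0 0 0" --pt "0 0 0" --pt "0 0 0" --twist '[0,0,0,0,0,0,0,0,0,0,0,0,0,0,0]'

```text
time: 8.27
position: [0.5352, 0.0194, 0.1332]
tool_rot: [0.997, 0.076, -0.002, -0.0]
ft_force: [-0.2, 0.5, -5.4]
grip_width: 0.0415
```

```bash
python3 m.py
```

```text
8.6667 [0.53696299 0.0192467  0.13357167] 0.041589705037153146 F [ 0.08  0.12 -6.45] Mtool [ 0.0269  0.0608 -0.0012] sd [0.0277 0.0324 0.0174] yaw 8.72434777286142 tilt [-1.e-04 -0.e+00 -1.e+00]
```

Call:
step_arm --pt "0 0 0" --pt "0 0 0" --pt "0 0 0" --pt "0 0 0" --pt "1 5 0" --pt "0 10 0" --pt "0 15 0" --pt "0 20 0" --pt "0 25 0" --pt "0 25 0" --pt "0 25 0" --pt "0 25 0" --pt "0 20 0" --pt "0 15 0" --pt "0 10 0" --pt "0 6 0" --pt "0 2 0" --pt "0 0 0" --pt "0 0 0" --twist '[2,2,2,2,0,0,0,0,0,0,0,0,0,0,0,0,0,0,0]'

```text
time: 10.25
position: [0.5403, -0.1826, 0.1334]
tool_rot: [1.0, 0.007, -0.0, -0.001]
ft_force: [0.5, 0.0, -5.8]
grip_width: 0.0417
```

```bash
python3 m.py; python3 - <<'E'
from rig import robot
from h import *
c=robot.camera("wrist"); cv2.imwrite(f"pics/wrist3.png",c["color"]);np.savez(f"pics/wrist3.npz",**c)
c=robot.camera("scene"); cv2.imwrite(f"pics/scene3.png",cv2.resize(c["color"][130:280,150:420],None,fx=2.9,fy=2.9))
E
```

```text
10.65 [ 0.54072301 -0.18335763  0.13357443] 0.041691267351796936 F [ 0.03 -0.25 -6.27] Mtool [0.0108 0.014  0.0051] sd [0.0179 0.0257 0.0268] yaw 0.7565919240740235 tilt [-1.e-04 -1.e-04 -1.e+00]
```

View pics/wrist3.png

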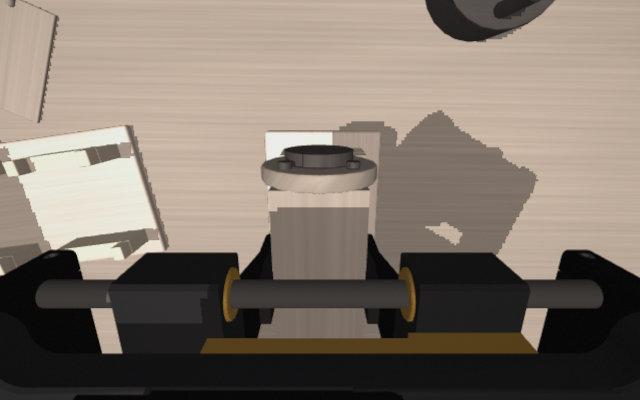

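View pics/scene3.png

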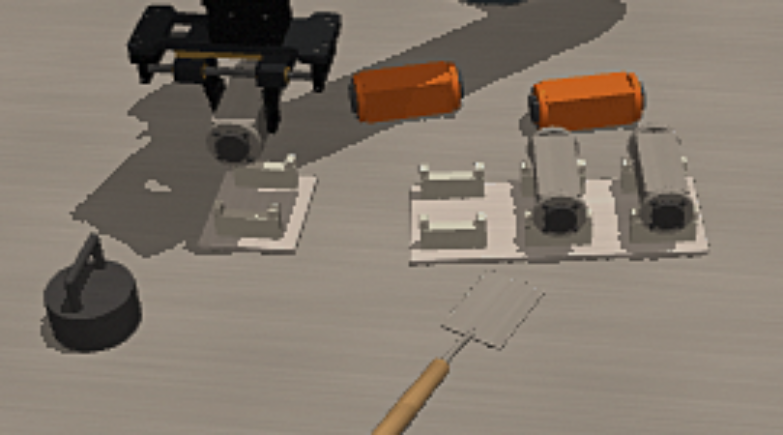

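Call:
step_arm --pt "-5 0 0" --pt "-10 0 0" --pt "-15 0 0" --pt "-20 0 0" --pt "-25 0 0" --pt "-25 0 0" --pt "25 0 0" --pt "25 0 0" --pt "20 0 0" --pt "15 0 0" --pt "10 0 0" --pt "5 0 0" --pt "0 0 0" --pt "0 0 0" --pt "0 0 0" --pt "0 0 0" --pt "0 0 0" --pt "0 0 0" --twist '[0,0,0,0,0,0,0,0,0,0,0,0,0,0,0,0,0,0]'

```text
time: 12.25
position: [0.5402, -0.1837, 0.1336]
tool_rot: [1.0, 0.006, -0.0, -0.0]
ft_force: [0.4, 0.6, -6.5]
grip_width: 0.042
```

```bash
python3 m.py;python3 m.py
```

```text
12.65 [ 0.54067244 -0.18368846  0.13352302] 0.041678965536493195 F [ 0.09 -0.17 -6.04] Mtool [0.0166 0.0464 0.0076] sd [0.0282 0.032  0.0278] yaw 0.7260425291086856 tilt [-1.e-04 -0.e+00 -1.e+00]
13.05 [ 0.54067882 -0.18372705  0.13355471] 0.041738666420174486 F [ 0.04 -0.31 -6.4 ] Mtool [0.018  0.0343 0.007 ] sd [0.015  0.0392 0.0243] yaw 0.7230518156533533 tilt [ 0.  0. -1.]
```

Call:
step_arm --pt "5 0 0" --pt "10 0 0" --pt "15 0 0" --pt "20 0 0" --pt "25 0 0" --pt "25 0 0" --pt "-25 0 0" --pt "-25 0 0" --pt "-20 0 0" --pt "-15 0 0" --pt "-10 0 0" --pt "-5 0 0" --pt "0 0 0" --pt "0 0 0" --pt "0 0 0" --pt "0 0 0" --pt "0 0 0" --pt "0 0 0" --twist '[0,0,0,0,0,0,0,0,0,0,0,0,0,0,0,0,0,0]'

```text
time: 14.55
position: [0.5411, -0.1837, 0.1335]
tool_rot: [1.0, 0.006, 0.0, 0.0]
ft_force: [-0.6, -0.2, -6.0]
grip_width: 0.0416
```

```bash
python3 m.py;python3 m.py
```

```text
14.95 [ 0.54066385 -0.18370623  0.13356054] 0.04166095268726846 F [-0.14  0.02 -5.8 ] Mtool [ 0.0253 -0.0776  0.0189] sd [0.0208 0.0288 0.0251] yaw 0.7233607753280631 tilt [-0. -0. -1.]
15.35 [ 0.54066528 -0.18369028  0.13356877] 0.04156381652108802 F [-0.01  0.25 -6.4 ] Mtool [ 0.0083 -0.0629  0.0055] sd [0.0182 0.0272 0.038 ] yaw 0.7241925764075371 tilt [ 0. -0. -1.]
```

```bash
python3 - <<'E'
from h import *
c=dict(np.load("pics/wrist3.npz")); W=cloud(c)
w=W[140:335,255:385].reshape(-1,3);
s=w[(w[:,2]>.148)&(w[:,2]<.157)&(w[:,0]>.55)&(w[:,0]<.585)];print(len(s),s.mean(0),cv2.minAreaRect((s[:,:2]*1000).astype(np.float32)))
f=w[(w[:,2]>.12)&(w[:,2]<.175)&(w[:,0]>.57)];print(f[:,0].max(),np.percentile(f[:,0],[50,90,97,99]))
ff=f[(f[:,0]>.588)&(f[:,0]<.5965)];print("flange y",ff[:,1].min(),ff[:,1].max(), ff[:,2].max())
# body slope along x
p=np.polyfit(s[:,0],s[:,2],1);print("pitch",p[0])
E
```

```text
7532 [ 0.56737336 -0.18142612  0.15389056] ((567.4993896484375, -182.00518798828125), (34.98126983642578, 59.906288146972656), 0.007228839676827192)
0.6035009863292534 [0.59021105 0.60095613 0.60309538 0.60322464]
flange y -0.20763295910411853 -0.15477331790045512 0.16107074917477493
pitch 0.007345366539671048
```

```bash
python3 - <<'E'
from rig import robot
from h import *
c=robot.camera("wrist");np.savez("pics/wrist4.npz",**c); W=cloud(c);print(robot.get_obs()["position"],c["origin"])
g=c["color"]
for v in (134,138,142): 
    r=W[v,240:420]; z=r[:,2]; i=np.where((z>.004)&(z<.012))[0]; print("plate",v,i.min()+240,i.max()+240,r[i.min()],r[i.max()])
for v in (165,172,180,200,215,225):
    r=W[v,200:440]; i=np.where((r[:,2]>.1)&(r[:,2]<.18))[0]; print("valve",v,i.min()+200,i.max()+200,r[i.min()],r[i.max()],(r[i.min()]+r[i.max()])[1]/2)
cv2.imwrite("pics/w4.png",cv2.resize(g[115:265,220:420],None,fx=4,fy=4))
E
```

```text
[ 0.54070155 -0.18370646  0.1335712 ] [ 0.62412623 -0.18118911  0.27805228]
plate 134 264 379 [ 0.5965065  -0.13473643  0.00664972] [ 0.59763895 -0.2331305   0.00612489]
plate 138 264 379 [ 0.59318468 -0.13468573  0.0071498 ] [ 0.59423442 -0.23340684  0.00591389]
plate 142 264 379 [ 0.58960648 -0.13430407  0.00573074] [ 0.59094011 -0.23346294  0.0068567 ]
valve 165 261 376 [ 0.59623098 -0.15551669  0.13920019] [ 0.59658691 -0.20757293  0.13784459] -0.18154481139552842
valve 172 261 376 [ 0.59317341 -0.15551199  0.13992461] [ 0.59342875 -0.20771298  0.13825107] -0.18161248457970233
valve 180 263 374 [ 0.59052907 -0.15702266  0.14414749] [ 0.59033894 -0.20653606  0.14099521] -0.18177935805186757
valve 200 269 368 [ 0.58449339 -0.16096443  0.15411716] [ 0.58478246 -0.20227723  0.15347014] -0.18162082599359736
valve 215 269 367 [ 0.5779544  -0.1607783   0.15442585] [ 0.57816636 -0.20221547  0.15366254] -0.1814968851355
valve 225 270 367 [ 0.57288658 -0.16083032  0.15312453] [ 0.57395593 -0.2023328   0.15452946] -0.18158155948121968
```

View pics/w4.png

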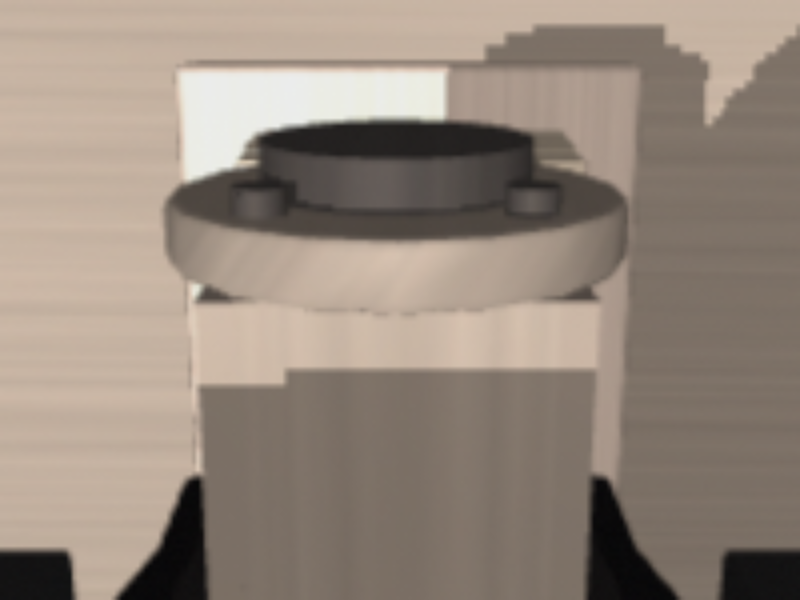

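Call:
step_arm --pt "-0.5 0.7 3" --pt "0 0 8" --pt "0 0 12" --pt "0 0 12" --pt "0 0 12" --pt "0 0 8" --pt "0 0 5" --pt "0 0 3" --pt "0 0 2" --pt "0 0 2" --pt "0 0 1.5" --pt "0 0 0" --pt "0 0 0" --twist '[0,0,0,0,0,0,0,0,0,0,0,0,0]'

```text
time: 16.48
position: [0.5404, -0.1845, 0.0654]
tool_rot: [1.0, 0.006, 0.0, 0.0]
ft_force: [0.0, 0.1, -6.1]
grip_width: 0.0414
```

```bash
python3 m.py; python3 - <<'E'
from rig import robot
from h import *
c=robot.camera("scene"); cv2.imwrite(f"pics/scene5.png",cv2.resize(c["color"][150:240,180:300],None,fx=6,fy=6,interpolation=cv2.INTER_CUBIC))
E
```

```text
16.8833 [ 0.5402318  -0.18446595  0.06516454] 0.04143580817431363 F [-0.06 -0.29 -6.42] Mtool [ 0.0267 -0.0664 -0.006 ] sd [0.0205 0.0286 0.027 ] yaw 0.7220888980227408 tilt [ 2.e-04  1.e-04 -1.e+00]
```

View pics/scene5.png

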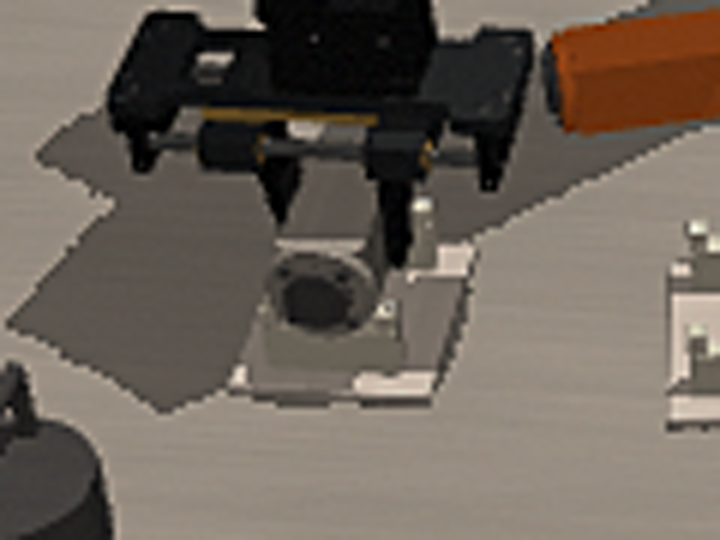

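Call:
step_arm --pt "0 0 2" --pt "0 0 2" --pt "0 0 2" --pt "0 0 1.5" --pt "0 0 1" --pt "0 0 0.5" --pt "0 0 0" --pt "0 0 0" --twist '[0,0,0,0,0,0,0,0]'

```text
time: 17.6
position: [0.5402, -0.1844, 0.056]
tool_rot: [1.0, 0.006, 0.0, 0.0]
ft_force: [0.8, 0.7, -5.9]
grip_width: 0.0419
```

```bash
python3 m.py
```

```text
18.0 [ 0.54018712 -0.18440225  0.05609997] 0.041602024779141135 F [-0.19 -0.05 -6.09] Mtool [ 0.0308 -0.0447  0.0002] sd [0.0307 0.0235 0.0402] yaw 0.7274636903837775 tilt [ 0.  0. -1.]
```

Still free; 1 mm more, in small steps.

Call:
step_arm --pt "0 0 0.5" --pt "0 0 0.4" --pt "0 0 0" --pt "0 0 0" --pt "0 0 0" --twist '[0,0,0,0,0]'

```text
time: 18.42
position: [0.5402, -0.1844, 0.0551]
tool_rot: [1.0, 0.006, -0.0, -0.0]
ft_force: [0.3, -0.7, -6.2]
grip_width: 0.0413
```

```bash
python3 m.py
```

```text
18.8167 [ 0.54020062 -0.18441629  0.05518488] 0.04112925279157163 F [-0.08  0.11 -6.4 ] Mtool [ 0.0084 -0.0656  0.0232] sd [0.0375 0.0235 0.0334] yaw 0.7244298306824124 tilt [ 1.e-04  0.e+00 -1.e+00]
```

Call:
step_arm --pt "0 0 0.4" --pt "0 0 0" --pt "0 0 0.3" --pt "0 0 0" --pt "0 0 0" --twist '[0,0,0,0,0]'

```text
time: 19.23
position: [0.5402, -0.1844, 0.055]
tool_rot: [1.0, 0.006, 0.0, 0.0]
ft_force: [-2.3, 0.7, 0.7]
grip_width: 0.042
```

```bash
python3 m.py
```

```text
19.6333 [ 0.5401951  -0.18442928  0.05493964] 0.04172717719972823 F [-2.35  0.68  3.28] Mtool [ 0.1368 -0.3472 -0.0103] sd [0.0293 0.0604 0.0214] yaw 0.7274956120318326 tilt [ 2.e-04  1.e-04 -1.e+00]
```

Call:
step_arm --pt "0 0 0" --pt "0 0 0" --pt "0 0 0" --twist '[0,0,0]' --force 5

```text
time: 19.88
position: [0.5402, -0.1844, 0.0549]
tool_rot: [1.0, 0.006, 0.0, 0.0]
ft_force: [-3.2, 0.8, 4.5]
grip_width: 0.0423
```

Call:
step_arm --pt "0 0 0" --pt "0 0 0" --pt "0 0 0" --pt "0 0 0" --pt "0 0 0" --pt "0 0 0" --twist '[0,0,0,0,0,0]' --jaw 70

```text
time: 20.38
position: [0.5403, -0.1845, 0.0543]
tool_rot: [1.0, 0.006, 0.0, 0.0]
ft_force: [-0.6, 0.6, -0.4]
grip_width: 0.0682
```

Call:
step_arm --pt "0 0 -3" --pt "0 0 -8" --pt "0 0 -15" --pt "0 0 -25" --pt "0 0 -25" --pt "0 0 -25" --pt "0 0 -25" --pt "0 0 -25" --pt "0 0 -20" --pt "0 0 -10" --pt "0 0 0" --pt "0 0 0" --twist '[0,0,0,0,0,0,0,0,0,0,0,0]'

```text
time: 21.38
position: [0.54, -0.1843, 0.2356]
tool_rot: [1.0, 0.006, 0.0, 0.0]
ft_force: [-0.6, 0.3, -0.6]
grip_width: 0.0697
```

```bash
python3 - <<'E'
from rig import robot
from h import *
c=robot.camera("wrist");cv2.imwrite("pics/wrist6.png",c["color"]);W=cloud(c)
s=robot.camera("scene");cv2.imwrite("pics/scene6.png",cv2.resize(s["color"][130:280,150:420],None,fx=2.9,fy=2.9))
print(robot.get_obs()["position"])
w=W.reshape(-1,3);k=(abs(w[:,0]-.54)<.075)&(abs(w[:,1]+.184)<.05)
for lo,hi in((.068,.1),(.004,.012)):
    q=w[k&(w[:,2]>lo)&(w[:,2]<hi)];print(len(q),np.median(q[:,2]),cv2.minAreaRect((q[:,:2]*1000).astype(np.float32)))
q=w[k&(w[:,2]>.07)&(w[:,2]<.08)&(abs(w[:,0]-.54)<.04)];print(np.c_[q[:,:2],np.ones(len(q))].shape,np.linalg.lstsq(np.c_[q[:,:2]-[.54,-.184],np.ones(len(q))],q[:,2],rcond=None)[0])
E
```

```text
[ 0.53919807 -0.18389061  0.23405014]
4785 0.0753415072576778 ((539.23046875, -182.50155639648438), (125.92899322509766, 46.640132904052734), 0.7971128225326538)
3258 0.007250169672557455 ((540.2566528320312, -184.46719360351562), (119.61044311523438, 99.83879852294922), 0.7533367276191711)
(3169, 3) [-0.00033772 -0.00106822  0.07530473]
```

View pics/wrist6.png

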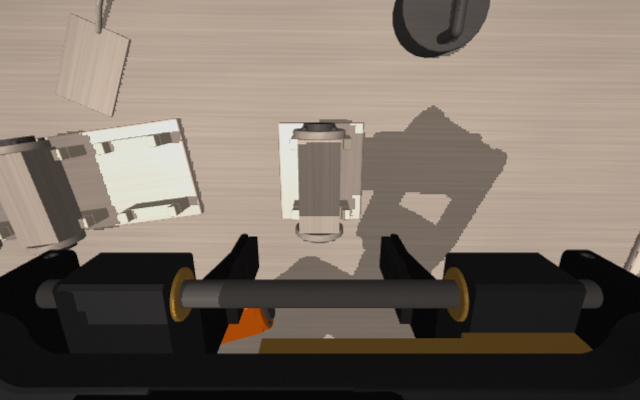

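View pics/scene6.png

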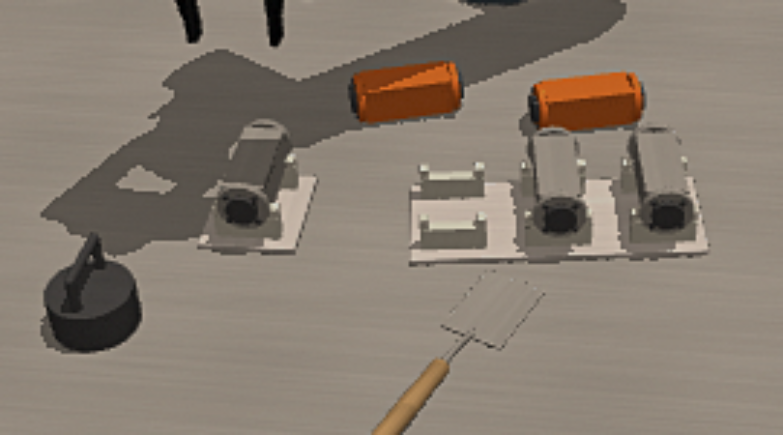

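```bash
python3 -c "
from rig import robot
o=robot.get_obs();print(o['time'],o['ft_force']);print(robot.hand_in())"
```

```text
21.4833 [ 0.31490798 -0.11504737  0.18128619]
the job is handed in; nothing more can be done
None
```

valve_c is the rattling valve. It now lies home in the service cradle, and I handed the job in at 21.5 s of the 72 s; no verdict came back.

**Test:** I lifted valve_c first and shook it gently along its axis. The moment about the jaw axis went from about 0 to −0.056 and +0.061 N m, against ±0.058 expected. After a sideways carry it read only +0.014, so the slug had slid partway back. I shook it again over the cradle and got about +0.04 and −0.07 N m, which confirmed the loose slug.

**Not lifted:** With the slug found so clearly in valve_c, I did not lift or shake valve_a or valve_b. They were left untouched in their own seats.

**Last checks:**
- **Height:** the body top reads 75.3 mm, the same as the valves seated on the rack, and it sits level.
- **Angle:** its axis is within about 0.1° of the cradle's.
- **Position:** its middle reads about 2 mm from the cradle's in y and 1 mm in x, of which part is camera error (the calibration is good to about 2 mm).
- **Force:** about 10 N on the cradle at set-down.
- **Clear of the scene:** the gripper is open and raised clear. The scraper and iron look unmoved; the jug was not in the last views, but the arm went nowhere near it.

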